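# Set the filter spout over the tank and open the feed

### The job

Screw the filter's spout head down, clockwise seen from above, until its nozzle hangs over the middle of the tank's filler neck, without screwing it past the neck. Then open the feed valve by turning its bar knob anticlockwise a good half turn and let go of everything. Do not knock the pressure gauge, and leave everything else standing where it is.

Things in the scene. Friction and masses are not known exactly. Their poses are not given: they have to be found in the camera images.
- filter: fixed water filter dock. Origin on the bench under the vertical axis of a white round column (120 mm across, top 150 mm above the bench). Its x axis points from the column to a white tank (115 x 150 mm, top 112 mm high, fixed to the same base) with an open steel filler neck. A 40 mm thick threaded steel stub rises from the column's top and carries the spout head.
- filler (a point): centre of the mouth of the filler neck (opening 54 mm across, rim 135 mm above the bench), 130 mm from the column's axis along the filter's x axis
- spout_head (a joint): turn of the steel spout head, rad, growing clockwise seen from above (screwing down, 10 mm a turn): 0 when the spout points along the filter's x axis, over the filler; at q it points q clockwise of that. Starts 1.9 to 5.0 short of 0. No stop at 0: it goes on to 0.9. Stays where left; takes 0.25 to 0.35 N m, or 3 to 4 N sideways on the spout 85 mm from the axis.
- nozzle (a point): centre of the lower end of the nozzle (25 mm across) at the spout's outer end, 130 mm from the column's axis. At joint value 0 it is 154 mm above the bench, higher by 10 mm for each turn before it.
- spout_mid (a point): point on the spout's centre line, 85 mm from the column's axis, 35 mm above the nozzle's end. The spout is a level round tube, 20 mm thick, from the hub (62 mm across, top 34 mm above this point) out to the nozzle; shut fingers reaching 10 to 25 mm below its centre line can push it sideways. Opposite, the hub has an upright wing, 12 mm thick, 26 mm high, reaching 80 mm from the axis.
- gauge: fixed pressure gauge riser (same origin and axes as the filter): an upright pipe, 22 mm thick, at 160 mm from the column's axis on the filter's -y side, with a round gauge 56 mm across and 24 mm thick at the top, facing along y; highest point 290 mm above the bench. Not to be knocked.
- valve_knob (a joint): turn of the feed valve's bar knob, rad: 0 shut (the start), growing anticlockwise seen from above as it opens, up to 4.5. The knob rises with its stem by 16 mm a turn. Stays where it is left; about 0.1 N m to turn.
- valve_grip (a point): centre of the black bar knob, half-way up: bar 64 mm long (along its x axis), 14 mm thick, 24 mm high, with a round hub of 26 mm in the middle, on a vertical stem; 118 mm above the bench when shut. The fixed brass and steel valve body below it is 78 mm high and at most 76 mm across on the bench.
- tall_bottle: loose white bottle, 70 mm across, 275 mm high, beside the filter; bystander. Origin at the centre of its underside.
- jar: loose clear jar, 76 mm across, 95 mm high; bystander. Origin at the centre of its underside.
- jug: loose clear measuring jug, 100 mm across, 125 mm high; bystander. Origin at the centre of its underside.
- spray_bottle: loose white bottle, 68 mm across, 190 mm high; bystander. Origin at the centre of its underside.
- tray: loose steel tray, 120 x 190 x 28 mm; bystander. Origin at the centre of its underside.
- pouch_box: loose cardboard box, 90 x 150 x 60 mm; bystander. Origin at the centre of its underside.
- brush: loose brush, 180 mm long, lying flat; bystander.

How it is judged:
By the outcome, as a careful person would: the job done as asked, in the order asked, and still so for the second after the job is handed in, with the robot touching nothing.
It also fails if it takes over 72 s, if anything falls off the work surface, if the arm or the gripper's body presses on something with over 40 N, if the wrist force passes 120 N, or if a joint passes its speed limit or range.

### The arm

A 6-joint arm with a two-finger parallel gripper is mounted at the origin on the work surface. World frame = base frame: x ahead of the robot, y to its left, z up, the work surface at z = 0. Lengths are in mm, angles in rad, forces in N, time in s.
With the tool pointing down it reaches from about 300 to 775 mm from the base axis. Payload 14.6 kg.
Tool frame: the origin (TCP) lies between the finger pads; the fingertips stand manip.finger_overhang ahead of it and the grasp point (between the pads) lies 2 mm behind it (manip.finger_overhang is the distance from the TCP to the fingertips, in mm); z points along the fingers, y is the direction in which the jaws open and shut (so a half turn about z gives the same grasp; the last joint's range is limited). The gripper opens to 94 mm and grips with 3 to 60 N. Pads are 16 mm wide; open, the fingers measure 119 mm over their backs; the gripper's body (75 mm by 177 mm) begins 78 mm behind the grasp point.
Start: joints at [-1.349, 0.3, 1.521, -0, 1.321, -0.067], TCP at [156.634, -527.214, 222.446] pointing down, gripper open.
Joint ranges: [-3.03, 3.03], [-0.79, 2.21], [0.23, 2.52], [-1.04, 4.18], [0, 3.07], [-2.55, 2.55]. Speed limits (rad/s): [2.22, 2.22, 2.57, 3.14, 3.14, 3.14].

### API

Orientations are given as [roll, pitch, yaw] about the fixed x, y, z axes, in that order (R = Rz(yaw) Ry(pitch) Rx(roll)).
In Python, from cell import manip gives the robot as it stands.
- The arm moves only by the tool drive_tool, never from a script. Its argument "steps" is a list of rows, each an object with "delta_pos": the shift along the world's x, y, z in mm, a list of three; "yaw": the turn about the world's z in rad; "hand": the finger opening in mm, from 0 to 94. A call has 1 to 5 rows; each row shifts and turns the commanded pose from where the row before left it; what a row does not reach is not made up. A row lasts 1/12 s, in which the tool goes at most 41.7 mm and 7.16 degrees, less where a joint would pass 70% of its speed; a pose out of reach is approached as far as the arm can. A call is refused whole if a number of a shift passes 41.7 or a number of a turn 0.125, either way. A call with a gripper value outside its range is refused whole. The fingers move at their own pace and stop on an object; "squeeze" is the grip in N (left out, the last holds). Time passes only in rows, so rows that do not move let the fingers close. It gives the time, the measured TCP pose, the force and the opening at its end, in the units of the state.
- manip.read_state(): the state, without advancing time (a new reading comes with each control period).
- manip.camera(name): name is "scene" or "top"; returns a dict with "frame" (480x640x3 uint8, red, green, blue), "range_z" (480x640 float32, mm along the optical axis (not along the pixel's ray), 0 where there is no reading), "intrinsics" (3x3 intrinsics, pixels), "position" and "attitude" of the camera in the world. Camera axes: x right, y down, z forward; pixel columns grow to the right and rows downward; lengths in mm; the calibration is good to about 2 mm. A picture is of the moment at which its call begins.
- manip.sign_off(): hands the job in, once; it reports no verdict.
The state is a dict: "clock": time; "joints": joint angles; "qd": joint speeds; "effort": joint torques, N m; "eef_pos": TCP position; "eef_rot": TCP orientation; "wrist_force": force on the tool from outside, world axes, zero at the start; "moment": the same for the moment, N m; "finger_gap": finger opening in mm.
Only numpy, scipy, OpenCV 4.12 (cv2) and the standard library are available. Lean on these libraries where they do the work, as an engineer would, in place of code of your own. Each camera call takes 0.05 s, during which the arm holds its last target.

## Working session

There is one attempt and no reset: what is moved stays moved. The work goes in short steps, Python scripts to look and compute and a tool call to move; the robot and the scene stay as the last step left them, time stands still between calls to the robot, and variables do not carry over. Pictures are saved under pics/ and viewed, and the job is handed in when it is done.

Besides the shell and the picture viewer there is one more tool, called in YAML: its name, and indented under it one key for each argument. drive_tool: Moves the arm, as the interface text tells. Its arguments: {"type":"object","properties":{"steps":{"type":"array"},"squeeze":{"type":"number"}},"required":["steps"]}

```bash
ls; mkdir -p pics
python3 - <<'E'
from cell import manip
import cv2,numpy as np,pickle
s=manip.read_state();print(s,manip.finger_overhang)
for n in("scene","top"):
    c=manip.camera(n);cv2.imwrite(f"pics/{n}0.png",c["frame"][:,:,::-1]);pickle.dump(c,open(f"pics/{n}0.pkl","wb"))
    print(n,c["position"],c["attitude"],c["intrinsics"])
E
```

```text
pics
{'clock': 0.0, 'joints': array([-1.34860685e+00,  3.00479887e-01,  1.52157989e+00,  5.54978862e-07,
        1.32067597e+00, -6.65907769e-02]), 'qd': array([ 0.00118708, -0.00059739, -0.00057408,  0.00092234,  0.0020734 ,
       -0.00069712]), 'effort': array([-8.33389549e-04, -5.31804299e+01, -3.52742743e+01,  7.08388863e-02,
        2.43695697e-02, -7.44516274e-05]), 'eef_pos': array([ 156.580615  , -526.9933112 ,  221.88199835]), 'eef_rot': array([-3.14045214e+00, -7.65990862e-05,  2.88780073e-01]), 'wrist_force': array([0.10175278, 0.46309044, 0.59980609]), 'moment': array([-0.00134547, -0.01066331,  0.01327585]), 'finger_gap': 94.04010606651056} 17.0
scene [1023.95142046  556.7220999  1006.53369971] [-2.44402838e+00  9.28335608e-04  2.39915870e+00] [[451.54368617   0.         316.5683426 ]
 [  0.         451.54368617 237.15083105]
 [  0.           0.           1.        ]]
top [ 368.39689467    3.74803746 1423.98194807] [-3.00943223e+00  1.24173090e-03 -1.57371095e+00] [[481.75795938   0.         319.36685045]
 [  0.         481.75795938 238.44416142]
 [  0.           0.           1.        ]]
```

View pics/scene0.png

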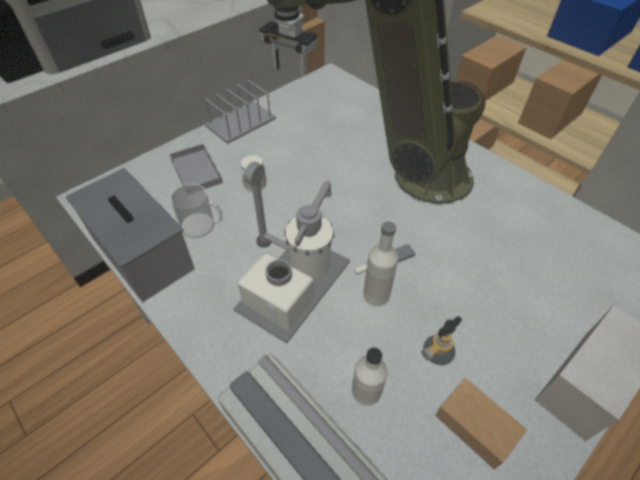

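View pics/top0.png

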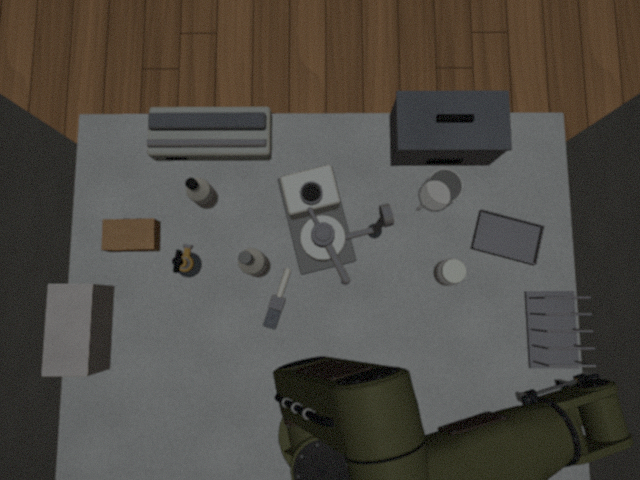

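```bash
cat > h.py <<'E'
import numpy as np,cv2,pickle
from scipy.spatial.transform import Rotation as R
def cloud(c):
    z=c["range_z"].astype(float);K=c["intrinsics"]
    v,u=np.mgrid[0:480,0:640]
    P=np.stack([(u-K[0,2])/K[0,0]*z,(v-K[1,2])/K[1,1]*z,z],-1)
    W=P@R.from_euler('xyz',c["attitude"]).as_matrix().T+c["position"]
    W[z==0]=np.nan
    return W
def load(n): return pickle.load(open(n,'rb'))
E
python3 - <<'E'
from h import *
np.set_printoptions(precision=0,suppress=True)
c=load('pics/top0.pkl');W=cloud(c)
for p in [(311,191),(322,234),(345,280),(335,258),(312,212),(387,213),(374,230),(184,266),(187,249),(177,262),(253,262),(200,195),(434,195),(451,271),(275,310)]:
    print(p,W[p[1],p[0]])
s=load('pics/scene0.pkl');V=cloud(s)
print('scene')
for p in [(279,270),(309,214),(325,187),(254,172),(265,240),(450,325),(440,335),(458,321),(385,230)]:
    print(p,V[p[1],p[0]])
# crops
a=cv2.resize(c["frame"][150:300,160:400,::-1],None,fx=3.3,fy=3.3,interpolation=cv2.INTER_CUBIC);cv2.imwrite('pics/tc.png',a)
a=cv2.resize(s["frame"][150:370,220:480,::-1],None,fx=2.7,fy=2.7,interpolation=cv2.INTER_CUBIC);cv2.imwrite('pics/sc.png',a)
E
```

```text
(311, 191) [675.  28. 115.]
(322, 234) [539.  -2. 226.]
(345, 280) [424. -60. 204.]
(335, 258) [480. -35. 203.]
(312, 212) [599.  24. 206.]
(387, 213) [ 581. -158.  287.]
(374, 230) [ 573. -151.   65.]
(184, 266) [nan nan nan]
(187, 249) [522. 385.  50.]
(177, 262) [478. 389. 127.]
(253, 262) [470. 173. 210.]
(200, 195) [661. 331. 134.]
(434, 195) [ 689. -341.    1.]
(451, 271) [ 453. -358.   95.]
(275, 310) [347. 134.  20.]
scene
(279, 270) [656.  19. 112.]
(309, 214) [547.  10. 226.]
(325, 187) [442. -47. 205.]
(254, 172) [ 585. -144.  279.]
(265, 240) [ 580. -145.   19.]
(450, 325) [483. 395. 130.]
(440, 335) [513. 394. 121.]
(458, 321) [462. 401. 130.]
(385, 230) [489. 189. 276.]
```

View pics/tc.png

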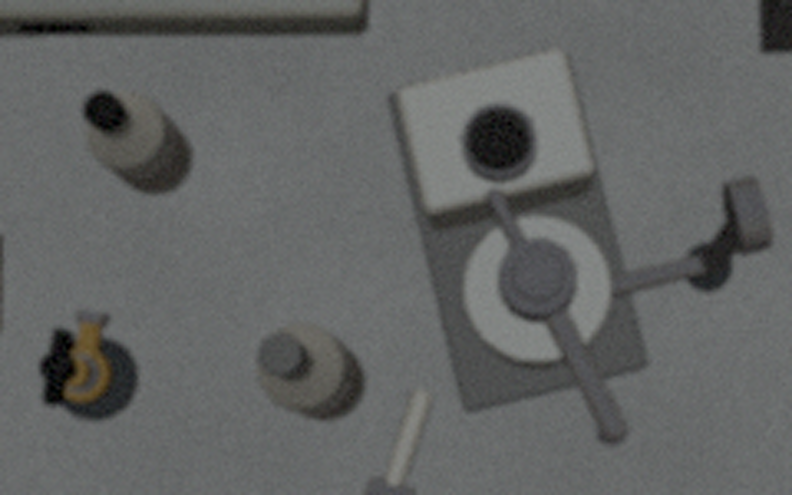

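View pics/sc.png

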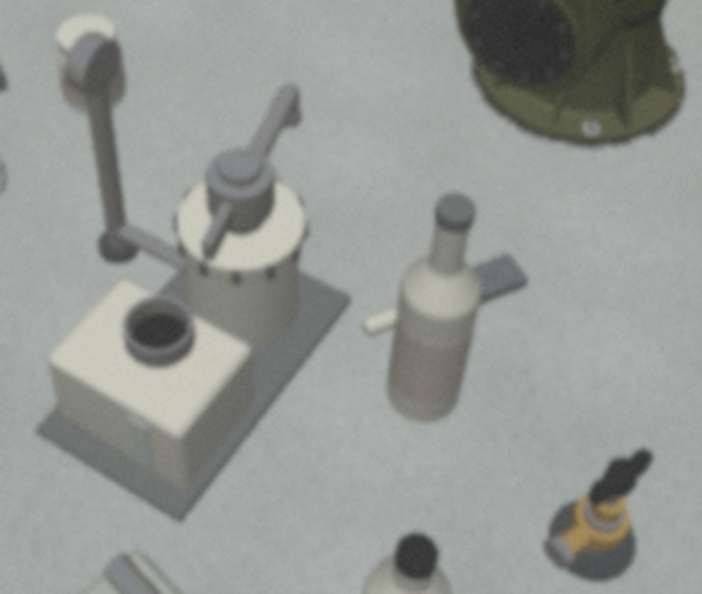

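```bash
cat >> h.py <<'E'
from scipy.optimize import least_squares
def near(P,x,y,r,z0,z1):
    P=P.reshape(-1,3);P=P[~np.isnan(P[:,0])]
    return P[(np.hypot(P[:,0]-x,P[:,1]-y)<r)&(P[:,2]>z0)&(P[:,2]<z1)]
def spout(P,ax):
    # points on spout tube/wing: heights under hub top, radial>36
    Q=near(P,ax[0],ax[1],142,182,218);d=Q[:,:2]-ax;r=np.hypot(*d.T)
    d=d[r>40];Q=Q[r>40]
    _,_,vt=np.linalg.svd(d,full_matrices=False)
    v=vt[0];m=d@v
    if m.max()<-m.min(): v=-v
    return np.arctan2(v[1],v[0]),Q,v
E
python3 - <<'E'
from h import *
np.set_printoptions(precision=1,suppress=True)
for n in('top','scene'):
    W=cloud(load(f'pics/{n}0.pkl'))
    hub=near(W,540,0,45,220,232);print(n,'hub',len(hub),hub.mean(0),np.percentile(hub,[2,98],axis=0))
    col=near(W,540,0,80,145,156);print('col',len(col),(col.max(0)+col.min(0))/2)
    f=lambda p:0
    tank=near(W,665,30,110,106,119);print('tank',len(tank),cv2.minAreaRect(tank[:,:2].astype(np.float32)))
    rim=near(W,670,28,45,128,145);print('rim',len(rim),rim.mean(0),rim.min(0),rim.max(0))
    base=near(W,590,10,190,2,14);print('base',len(base),cv2.minAreaRect(base[:,:2].astype(np.float32)),np.median(base[:,2]))
    ax=hub[:,:2].mean(0)
    a,Q,v=spout(W,ax);print('spout deg',np.degrees(a),len(Q),Q[:,2].max(), ((Q[:,:2]-ax)@v).min(),((Q[:,:2]-ax)@v).max())
    far=Q[(Q[:,:2]-ax)@v>60];d=far[:,:2].mean(0)-ax;print('spout outer dir',np.degrees(np.arctan2(d[1],d[0])))
    k=near(W,485,390,60,104,140);print('knob',len(k),k.mean(0),cv2.minAreaRect(k[:,:2].astype(np.float32)),np.percentile(k[:,2],[50,95]))
    print(k[::max(1,len(k)//25)])
    g=near(W,580,-155,50,215,300);print('gauge',g.min(0),g.max(0))
    b=near(W,470,175,70,100,290);print('bottle',b.min(0),b.max(0)); b=near(W,480,180,60,225,290);print('bottle top',b.mean(0))
E
```

```text
top hub 175 [541.7  -3.6 224.8] [[524.1 -22.  220.4]
 [559.1  13.2 229.7]]
col 875 [541.2  -3.6 150.3]
tank 1790 ((681.9820556640625, 31.163360595703125), (113.87745666503906, 148.13632202148438), 13.469599723815918)
rim 131 [667.7  28.3 133.4] [636.7  -2.8 128.2] [700.2  57.7 139.4]
base 2303 ((592.5679321289062, 7.2593231201171875), (375.2677307128906, 371.5863952636719), 30.25503921508789) 7.442085591053683
spout deg -153.41072041546448 375 209.30609818000016 -79.02823245925227 138.8084410364802
spout outer dir -153.46150278986372
knob 175 [480.8 389.4 125.5] ((481.6456298828125, 390.756591796875), (22.829648971557617, 62.60266876220703), 81.47286987304688) [127.1 132. ]
[[509.9 391.9 131.5]
 [507.4 389.4 130.3]
 [504.9 387.3 127.9]
 [502.3 384.9 126.7]
 [499.3 384.1 129. ]
 [497.3 386.  122.4]
 [494.  384.2 128.1]
 [491.2 386.4 129.5]
 [488.5 389.2 128.7]
 [485.8 397.2 128.9]
 [485.9 378.8 127. ]
 [483.3 389.5 127.1]
 [480.5 399.8 128.5]
 [481.  382.8 122.1]
 [477.9 389.5 126.6]
 [475.3 397.8 125.5]
 [475.6 380.1 121.2]
 [472.6 387.1 124.7]
 [470.  389.9 124.3]
 [466.7 387.5 132.
[... 923 characters left out ...]
8]
[[450.6 393.4 128.7]
 [453.5 396.1 126.7]
 [455.4 401.4 131.5]
 [465.7 395.5 131.7]
 [476.7 388.  130.7]
 [460.4 402.7 130.4]
 [469.9 396.6 129.5]
 [480.1 388.8 127.2]
 [463.  403.4 125.6]
 [478.4 397.  131.4]
 [489.8 389.6 131.2]
 [470.4 403.4 125.8]
 [484.  396.6 128.9]
 [495.3 391.1 131.1]
 [479.  405.7 130.5]
 [488.5 399.7 129.8]
 [503.  391.4 132.1]
 [485.6 405.5 129.7]
 [498.6 396.7 129.4]
 [507.2 386.5 121.7]
 [490.9 401.1 121.3]
 [508.2 393.6 128.3]
 [485.4 406.3 116.9]
 [498.2 399.3 119. ]
 [509.5 393.8 121.2]
 [512.9 393.8 121. ]
 [509.5 394.4 108.4]]
gauge [ 549.7 -166.8  215.1] [ 607.6 -136.7  292.1]
bottle [442.5 155.1 100. ] [511.9 223.2 278. ]
bottle top [481.2 190.8 260.2]
```

drive_tool:
  steps:
    - {"delta_pos": [11, 18, 8], "yaw": 0.12, "hand": 60}
    - {"delta_pos": [11, 18, 8], "yaw": 0.12, "hand": 60}
    - {"delta_pos": [11, 18, 8], "yaw": 0.12, "hand": 60}
    - {"delta_pos": [11, 18, 8], "yaw": 0.12, "hand": 60}
    - {"delta_pos": [11, 18, 8], "yaw": 0.12, "hand": 60}

```text
clock: 0.52
eef_pos: [212.0, -436.2, 262.5]
eef_rot: [-3.141, -0.0, 0.895]
wrist_force: [-0.5, 0.3, 0.2]
finger_gap: 63.8
```

drive_tool:
  steps:
    - {"delta_pos": [11, 18, 0], "yaw": 0.12, "hand": 60}
    - {"delta_pos": [11, 18, 0], "yaw": 0.12, "hand": 60}
    - {"delta_pos": [11, 18, 0], "yaw": 0.12, "hand": 60}
    - {"delta_pos": [11, 18, 0], "yaw": 0.12, "hand": 60}
    - {"delta_pos": [11, 18, 0], "yaw": 0.12, "hand": 60}

```text
clock: 0.93
eef_pos: [266.9, -346.2, 262.2]
eef_rot: [-3.141, -0.0, 1.495]
wrist_force: [0.3, -0.4, -0.8]
finger_gap: 60.3
```

drive_tool:
  steps:
    - {"delta_pos": [11, 18, 0], "yaw": 0.12, "hand": 60}
    - {"delta_pos": [11, 18, 0], "yaw": 0.12, "hand": 60}
    - {"delta_pos": [11, 18, 0], "yaw": 0.12, "hand": 60}
    - {"delta_pos": [11, 18, 0], "yaw": 0.12, "hand": 60}
    - {"delta_pos": [11, 18, 0], "yaw": 0.12, "hand": 60}

```text
clock: 1.35
eef_pos: [321.9, -256.2, 262.3]
eef_rot: [-3.141, -0.0, 2.095]
wrist_force: [0.2, -0.4, -0.7]
finger_gap: 59.9
```

drive_tool:
  steps:
    - {"delta_pos": [11, 18, 0], "yaw": 0.12, "hand": 60}
    - {"delta_pos": [11, 18, 0], "yaw": 0.12, "hand": 60}
    - {"delta_pos": [11, 18, 0], "yaw": 0.12, "hand": 60}
    - {"delta_pos": [11, 18, 0], "yaw": 0.12, "hand": 60}
    - {"delta_pos": [11, 18, 0], "yaw": 0.12, "hand": 60}

```text
clock: 1.77
eef_pos: [377.0, -166.2, 262.3]
eef_rot: [-3.142, -0.0, 2.695]
wrist_force: [-0.5, -0.5, 0.4]
finger_gap: 59.9
```

drive_tool:
  steps:
    - {"delta_pos": [11, 18, 0], "yaw": 0.12, "hand": 60}
    - {"delta_pos": [11, 18, 0], "yaw": 0.12, "hand": 60}
    - {"delta_pos": [11, 18, 0], "yaw": 0.12, "hand": 60}
    - {"delta_pos": [11, 18, 0], "yaw": 0.12, "hand": 60}
    - {"delta_pos": [11, 18, 0], "yaw": 0.12, "hand": 60}

```text
clock: 2.18
eef_pos: [432.0, -76.2, 262.3]
eef_rot: [3.141, -0.0, -2.988]
wrist_force: [-0.6, -0.3, 0.2]
finger_gap: 59.9
```

drive_tool:
  steps:
    - {"delta_pos": [11, 12.5, 0], "yaw": 0.1, "hand": 60}
    - {"delta_pos": [11, 12.5, 0], "yaw": 0.1, "hand": 60}
    - {"delta_pos": [11, 12.5, 0], "yaw": 0.107, "hand": 60}
    - {"delta_pos": [0, 0, -20], "yaw": 0, "hand": 60}
    - {"delta_pos": [0, 0, -10], "yaw": 0, "hand": 60}

```text
clock: 2.6
eef_pos: [464.4, -39.1, 230.7]
eef_rot: [3.141, -0.001, -2.686]
wrist_force: [-0.5, 0.5, -0.6]
finger_gap: 60.1
```

```bash
cat > look.py <<'E'
from cell import manip
from h import *
import sys
def look(tag):
    for n in("scene","top"):
        c=manip.camera(n);pickle.dump(c,open(f"pics/{n}{tag}.pkl","wb"))
        f=c["frame"][:,:,::-1]
        f=f[120:390,200:560] if n=="scene" else f[130:330,120:460]
        cv2.imwrite(f"pics/{n}{tag}.png",cv2.resize(f,None,fx=2.2,fy=2.2,interpolation=cv2.INTER_CUBIC))
look(sys.argv[1]);print(manip.read_state())
E
python3 look.py 1
```

```text
{'clock': 2.7, 'joints': array([-1.64016751e-01,  1.05192815e-01,  1.73562635e+00, -7.15280118e-05,
        1.30458517e+00, -2.18821032e+00]), 'qd': array([-0.00825442, -0.02782541, -0.04087425,  0.00116803,  0.03552441,
       -0.00178015]), 'effort': array([ 5.44183441e-01, -4.04304743e+01, -3.41575885e+01, -3.72666889e-02,
       -5.40793352e-01, -4.73250076e-02]), 'eef_pos': array([463.6951025 , -39.66303485, 230.6318586 ]), 'eef_rot': array([ 3.13944216, -0.00314788, -2.68817308]), 'wrist_force': array([ 0.09604837, -0.64771702,  0.2142378 ]), 'moment': array([ 0.09610145, -0.18416916,  0.00488824]), 'finger_gap': 59.97982506537906}
```

View pics/scene1.png

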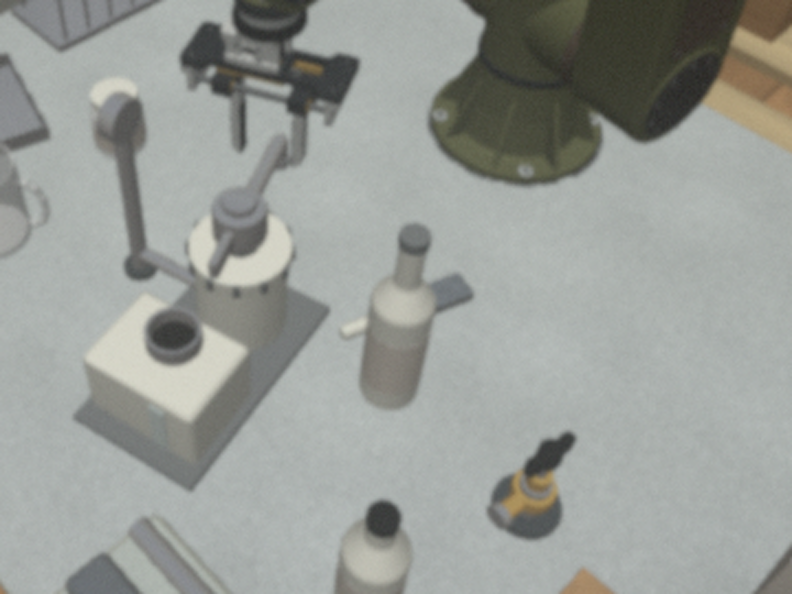

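drive_tool:
  steps:
    - {"delta_pos": [0.5, 0, -15], "yaw": 0, "hand": 60}
    - {"delta_pos": [0.5, 0, -15], "yaw": 0, "hand": 60}
    - {"delta_pos": [0, 0, -8], "yaw": 0, "hand": 60}
    - {"delta_pos": [0, 0, 0], "yaw": 0, "hand": 40}
    - {"delta_pos": [0, 0, 0], "yaw": 0, "hand": 30}
  squeeze: 8

```text
clock: 3.12
eef_pos: [465.7, -40.0, 195.0]
eef_rot: [-3.142, 0.0, -2.688]
wrist_force: [-0.1, -0.4, 0.6]
finger_gap: 49.9
```

drive_tool:
  steps:
    - {"delta_pos": [0, 0, 0], "yaw": 0, "hand": 14}
    - {"delta_pos": [0, 0, 0], "yaw": 0, "hand": 14}
    - {"delta_pos": [0, 0, 0], "yaw": 0, "hand": 14}
    - {"delta_pos": [0, 0, 0], "yaw": 0, "hand": 14}

```text
clock: 3.45
eef_pos: [465.8, -39.7, 194.9]
eef_rot: [-3.141, 0.001, -2.687]
wrist_force: [0.9, -0.4, 0.5]
finger_gap: 23.3
```

drive_tool:
  steps:
    - {"delta_pos": [0, 0, 0], "yaw": 0, "hand": 14}
    - {"delta_pos": [0, 0, 0], "yaw": 0, "hand": 14}

```text
clock: 3.62
eef_pos: [465.7, -39.9, 194.7]
eef_rot: [-3.141, 0.0, -2.687]
wrist_force: [0.4, -1.7, 1.8]
finger_gap: 19.9
```

Run:
```python
import numpy as np
# per-call deltas for 5 rows of -0.115 rad
ax=np.array([541.5,-1.]);r=85;a=np.radians(206.2);st=0.115
P=lambda t:ax+r*np.array([np.cos(t),np.sin(t)])
tot=np.radians(206.2-13.9);n=0
while n<30:
    t=a-st*n; print(n,np.round(P(t-st)-P(t),1),round(np.degrees(t-st),1),np.round(P(t-st),1)); n+=1
    if t-st<np.radians(13.9): break
```

```text
0 [-3.8  9. ] 199.6 [461.4 -29.5]
1 [-2.7  9.4] 193.0 [458.7 -20.2]
2 [-1.7  9.6] 186.4 [457.  -10.5]
3 [-0.5  9.8] 179.8 [456.5  -0.8]
4 [0.6 9.8] 173.3 [457.1   9. ]
5 [1.7 9.6] 166.7 [458.8  18.6]
6 [2.8 9.4] 160.1 [461.6  28. ]
7 [3.9 9. ] 153.5 [465.4  36.9]
8 [4.9 8.5] 146.9 [470.3  45.4]
9 [5.8 7.9] 140.3 [476.1  53.3]
10 [6.7 7.1] 133.7 [482.8  60.4]
11 [7.4 6.3] 127.1 [490.2  66.8]
12 [8.1 5.4] 120.5 [498.3  72.2]
13 [8.7 4.5] 114.0 [507.   76.7]
14 [9.1 3.4] 107.4 [516.1  80.1]
15 [9.5 2.4] 100.8 [525.6  82.5]
16 [9.7 1.3] 94.2 [535.3  83.8]
17 [9.8 0.2] 87.6 [545.1  83.9]
18 [ 9.7 -1. ] 81.0 [554.8  83. ]
19 [ 9.5 -2.1] 74.4 [564.3  80.9]
20 [ 9.2 -3.2] 67.8 [573.6  77.7]
21 [ 8.8 -4.2] 61.2 [582.4  73.5]
22 [ 8.3 -5.2] 54.7 [590.7  68.3]
23 [ 7.6 -6.1] 48.1 [598.3  62.2]
24 [ 6.9 -6.9] 41.5 [605.2  55.3]
25 [ 6.  -7.7] 34.9 [611.2  47.6]
26 [ 5.1 -8.3] 28.3 [616.3  39.3]
27 [ 4.1 -8.9] 21.7 [620.5  30.4]
28 [ 3.1 -9.3] 15.1 [623.6  21.2]
29 [ 2.  -9.6] 8.5 [625.6  11.6]
```

drive_tool:
  steps:
    - {"delta_pos": [-3.8, 9.0, -0.2], "yaw": -0.115, "hand": 14}
    - {"delta_pos": [-2.7, 9.4, -0.2], "yaw": -0.115, "hand": 14}
    - {"delta_pos": [-1.7, 9.6, -0.2], "yaw": -0.115, "hand": 14}
    - {"delta_pos": [-0.5, 9.8, -0.2], "yaw": -0.115, "hand": 14}
    - {"delta_pos": [0.6, 9.8, -0.2], "yaw": -0.115, "hand": 14}

```text
clock: 4.03
eef_pos: [457.6, 7.9, 193.7]
eef_rot: [-3.141, 0.001, 3.015]
wrist_force: [3.5, -4.8, -0.1]
finger_gap: 19.6
```

drive_tool:
  steps:
    - {"delta_pos": [1.7, 9.6, -0.2], "yaw": -0.115, "hand": 14}
    - {"delta_pos": [2.8, 9.4, -0.2], "yaw": -0.115, "hand": 14}
    - {"delta_pos": [3.9, 9.0, -0.2], "yaw": -0.115, "hand": 14}
    - {"delta_pos": [4.9, 8.5, -0.2], "yaw": -0.115, "hand": 14}
    - {"delta_pos": [5.8, 7.9, -0.2], "yaw": -0.115, "hand": 14}

```text
clock: 4.45
eef_pos: [476.9, 52.2, 192.6]
eef_rot: [-3.141, 0.001, 2.44]
wrist_force: [1.8, -7.8, -0.4]
finger_gap: 19.5
```

```bash
python3 look.py 2 | head -1 | cut -c1-20
```

```text
{'clock': 4.55, 'joi
```

View pics/scene2.png

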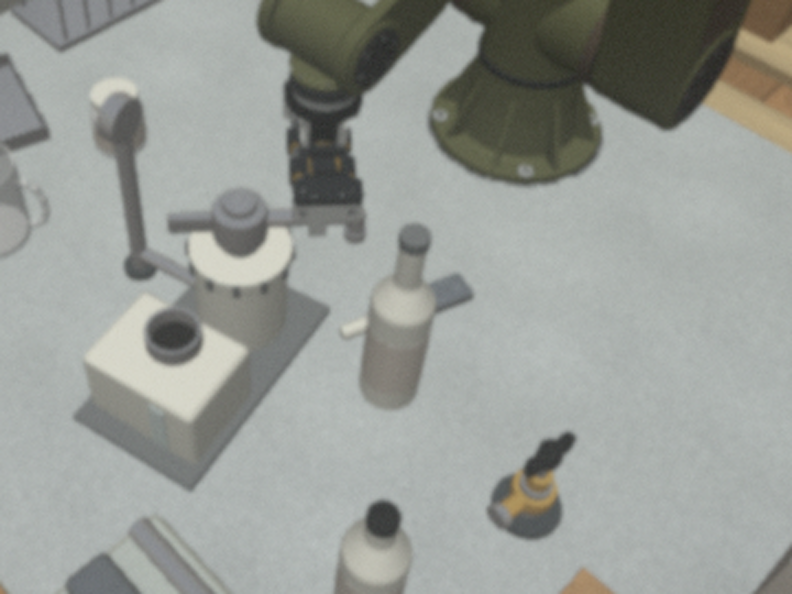

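drive_tool:
  steps:
    - {"delta_pos": [6.7, 7.1, -0.2], "yaw": -0.115, "hand": 14}
    - {"delta_pos": [7.4, 6.3, -0.2], "yaw": -0.115, "hand": 14}
    - {"delta_pos": [8.1, 5.4, -0.2], "yaw": -0.115, "hand": 14}
    - {"delta_pos": [8.7, 4.5, -0.2], "yaw": -0.115, "hand": 14}
    - {"delta_pos": [9.1, 3.4, -0.2], "yaw": -0.115, "hand": 14}

```text
clock: 4.97
eef_pos: [516.6, 78.5, 191.4]
eef_rot: [-3.14, 0.001, 1.867]
wrist_force: [-1.4, -7.8, 1.0]
finger_gap: 19.8
```

drive_tool:
  steps:
    - {"delta_pos": [9.5, 2.4, -0.2], "yaw": -0.115, "hand": 14}
    - {"delta_pos": [9.7, 1.3, -0.2], "yaw": -0.115, "hand": 14}
    - {"delta_pos": [9.8, 0.2, -0.2], "yaw": -0.115, "hand": 14}
    - {"delta_pos": [9.7, -1.0, -0.2], "yaw": -0.115, "hand": 14}
    - {"delta_pos": [9.5, -2.1, -0.2], "yaw": -0.115, "hand": 14}

```text
clock: 5.38
eef_pos: [564.6, 79.1, 190.2]
eef_rot: [-3.14, 0.002, 1.292]
wrist_force: [-5.2, -6.1, 1.4]
finger_gap: 19.6
```

drive_tool:
  steps:
    - {"delta_pos": [9.2, -3.2, -0.2], "yaw": -0.115, "hand": 14}
    - {"delta_pos": [8.8, -4.2, -0.2], "yaw": -0.115, "hand": 14}
    - {"delta_pos": [8.3, -5.2, -0.2], "yaw": -0.115, "hand": 14}
    - {"delta_pos": [7.6, -6.1, -0.2], "yaw": -0.115, "hand": 14}
    - {"delta_pos": [6.9, -6.9, -0.2], "yaw": -0.115, "hand": 14}

```text
clock: 5.8
eef_pos: [605.2, 53.8, 189.2]
eef_rot: [-3.14, 0.002, 0.717]
wrist_force: [-7.1, -2.1, 2.2]
finger_gap: 19.6
```

drive_tool:
  steps:
    - {"delta_pos": [6.0, -7.7, -0.2], "yaw": -0.115, "hand": 14}
    - {"delta_pos": [5.1, -8.3, -0.2], "yaw": -0.115, "hand": 14}
    - {"delta_pos": [4.1, -8.9, -0.2], "yaw": -0.115, "hand": 14}
    - {"delta_pos": [0, 0, 0], "yaw": 0, "hand": 14}

```text
clock: 6.13
eef_pos: [620.8, 28.1, 188.7]
eef_rot: [-3.141, 0.001, 0.371]
wrist_force: [-2.9, -1.0, 2.4]
finger_gap: 20.0
```

```bash
python3 look.py 3 | head -1 | cut -c1-20
```

```text
{'clock': 6.2333, 'j
```

View pics/scene3.png

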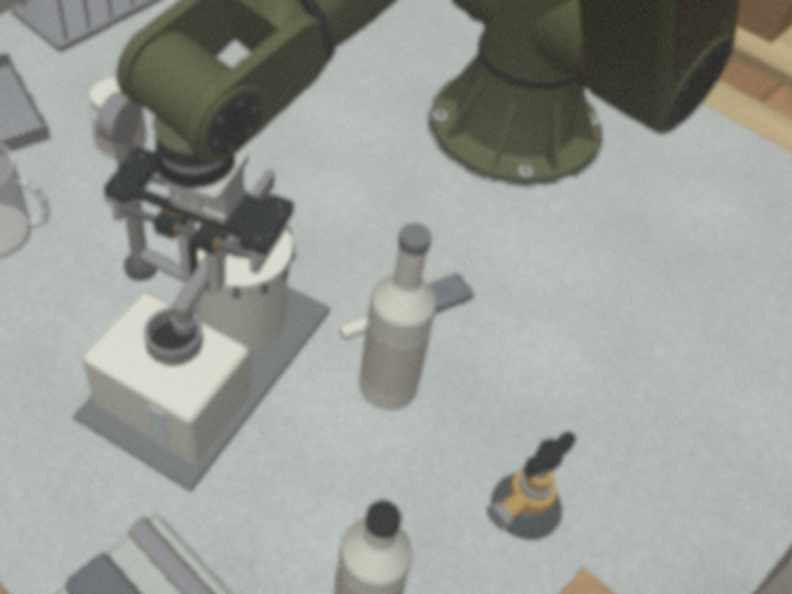

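View pics/top3.png

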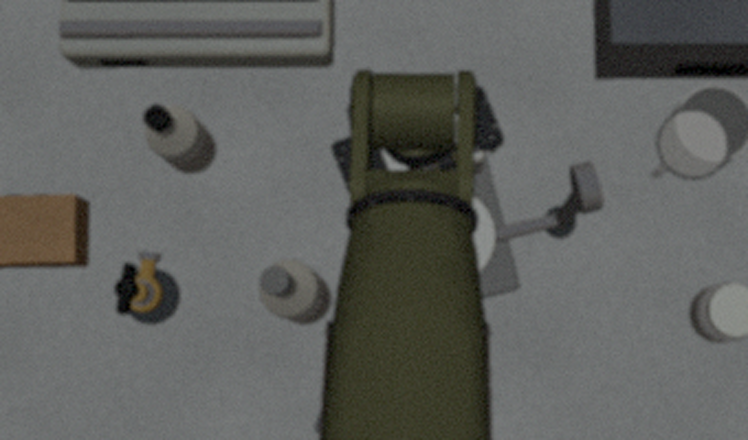

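```bash
cat > noz.py <<'E'
from h import *
import sys
np.set_printoptions(precision=1,suppress=True)
c=load(f'pics/scene{sys.argv[1]}.pkl');W=cloud(c)
ax=np.array([541.7,0.8]);f=np.array([667,31.7])
d=f-ax;print('filler dir',np.degrees(np.arctan2(d[1],d[0])))
Q=near(W,ax[0],ax[1],148,150,206);r=Q[:,:2]-ax;a=np.degrees(np.arctan2(r[:,1],r[:,0]));rr=np.hypot(*r.T)
m=(rr>99)&(a>-15)&(a<45);Q=Q[m];a=a[m];rr=rr[m]
print(len(Q))
for z0,z1 in((150,165),(165,180),(180,192),(192,206)):
    k=(Q[:,2]>z0)&(Q[:,2]<z1)
    if k.any(): print(z0,k.sum(),Q[k].mean(0),Q[k].min(0),Q[k].max(0),'ang',a[k].mean(),np.percentile(a[k],[3,97]))
f=c["frame"][230:300,250:330,::-1];cv2.imwrite(f'pics/nz{sys.argv[1]}.png',cv2.resize(f,None,fx=8,fy=8,interpolation=cv2.INTER_CUBIC))
E
python3 noz.py 3
python3 - <<'E'
from cell import manip
s=manip.read_state();print(s['eef_pos'],s['eef_rot'],s['wrist_force'])
E
```

```text
filler dir 13.853190482083013
233
150 32 [666.7  53.2 159.8] [655.8  39.1 152.2] [674.2  60.2 165. ] ang 22.787039679582342 [18.2 26.3]
165 50 [665.2  51.4 170.8] [649.9  36.6 165.2] [672.8  59.1 179.6] ang 22.322146021805494 [16.8 26.1]
180 40 [659.4  50.8 187.1] [631.9  43.9 180.5] [671.5  56.5 191.7] ang 23.17260068808047 [18.8 26. ]
192 111 [651.9  44.2 196.6] [632.9  29.4 192.1] [670.2  55.8 201. ] ang 21.48020937728867 [17.1 25.4]
[620.48936876  28.87862716 188.78557397] [3.14142613e+00 8.82779891e-04 3.80084611e-01] [-3.85903564 -3.76814813  2.24831638]
```

View pics/nz3.png

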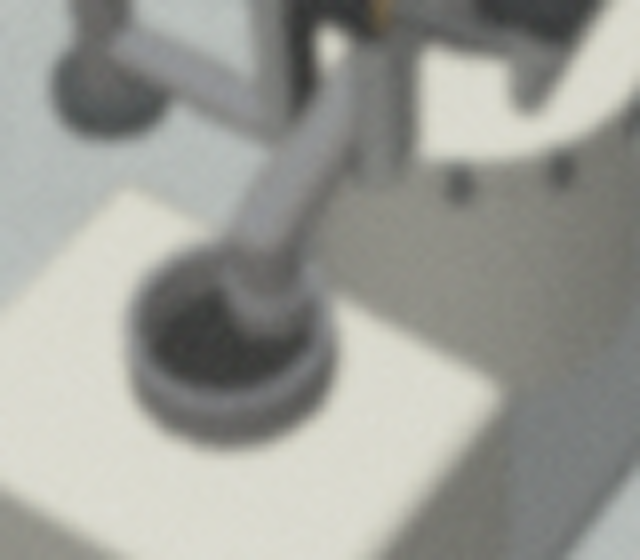

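drive_tool:
  steps:
    - {"delta_pos": [2.0, -5.1, -0.1], "yaw": -0.065, "hand": 14}
    - {"delta_pos": [1.5, -5.2, -0.1], "yaw": -0.065, "hand": 14}
    - {"delta_pos": [0, 0, 0], "yaw": 0, "hand": 14}
    - {"delta_pos": [0, 0, 0], "yaw": 0, "hand": 14}

```text
clock: 6.57
eef_pos: [623.8, 19.3, 188.5]
eef_rot: [-3.141, 0.001, 0.251]
wrist_force: [-5.5, -2.0, 2.6]
finger_gap: 19.5
```

```bash
python3 look.py 4 | head -1 | cut -c1-20; python3 noz.py 4
```

```text
{'clock': 6.6667, 'j
filler dir 13.853190482083013
237
150 40 [670.7  39.3 160.3] [656.7  20.1 153.8] [678.4  47.2 164.9] ang 16.66789092257026 [11.2 19.8]
165 46 [669.3  37.6 170.9] [655.2  23.7 165.2] [678.4  43.3 180. ] ang 16.155882439893357 [11.3 18.9]
180 47 [661.8  37.9 187.8] [635.3  27.  180.2] [676.   42.8 192. ] ang 17.272839922959932 [12.9 19.5]
192 104 [655.6  31.5 196.6] [635.8  19.9 192.2] [674.6  41.4 200.9] ang 15.10407598076125 [10.9 18.9]
```

View pics/nz4.png

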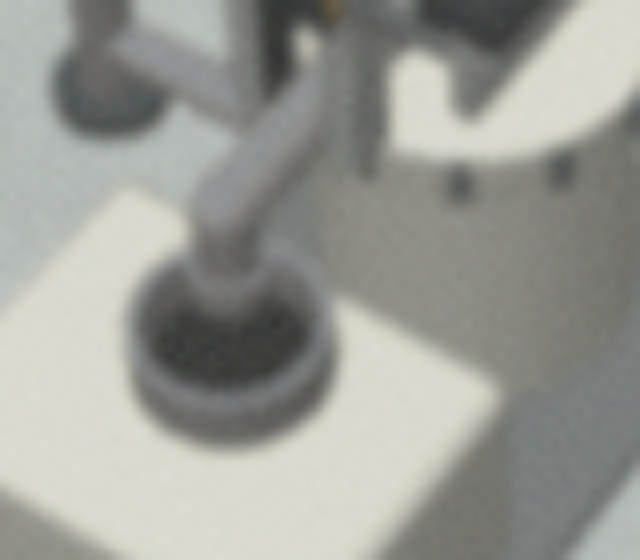

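drive_tool:
  steps:
    - {"delta_pos": [0.4, -1.5, 0], "yaw": -0.018, "hand": 14}
    - {"delta_pos": [0, 0, 0], "yaw": 0, "hand": 14}
    - {"delta_pos": [0, 0, 0], "yaw": 0, "hand": 14}

```text
clock: 6.92
eef_pos: [624.1, 18.1, 188.5]
eef_rot: [-3.141, 0.001, 0.234]
wrist_force: [-5.1, -0.4, 1.5]
finger_gap: 19.5
```

drive_tool:
  steps:
    - {"delta_pos": [0, 0, 0], "yaw": 0, "hand": 50}
    - {"delta_pos": [0, 0, 0], "yaw": 0, "hand": 50}
    - {"delta_pos": [0, 0, 0], "yaw": 0, "hand": 50}
    - {"delta_pos": [0, 0, 0], "yaw": 0, "hand": 50}

```text
clock: 7.25
eef_pos: [624.8, 17.7, 188.7]
eef_rot: [3.142, -0.0, 0.229]
wrist_force: [0.1, -0.5, -0.5]
finger_gap: 43.0
```

```bash
python3 look.py 5 | head -1 | cut -c1-20; python3 noz.py 5
```

```text
{'clock': 7.35, 'joi
filler dir 13.853190482083013
239
150 36 [670.8  37.2 159.3] [655.2  20.7 153.3] [678.6  44.1 164.5] ang 15.790542254810406 [ 9.6 19.1]
165 45 [669.8  37.5 170.7] [654.3  26.  165.3] [677.7  44.3 179.3] ang 16.043412813321915 [11.6 19.1]
180 46 [664.7  36.7 187.3] [637.8  27.3 181. ] [675.5  42.6 191.9] ang 16.375298308576255 [11.5 19. ]
192 112 [654.8  30.9 196.6] [625.2  -9.6 192.2] [673.3  54.7 204.1] ang 14.910285974422376 [10.4 19.1]
```

View pics/nz5.png

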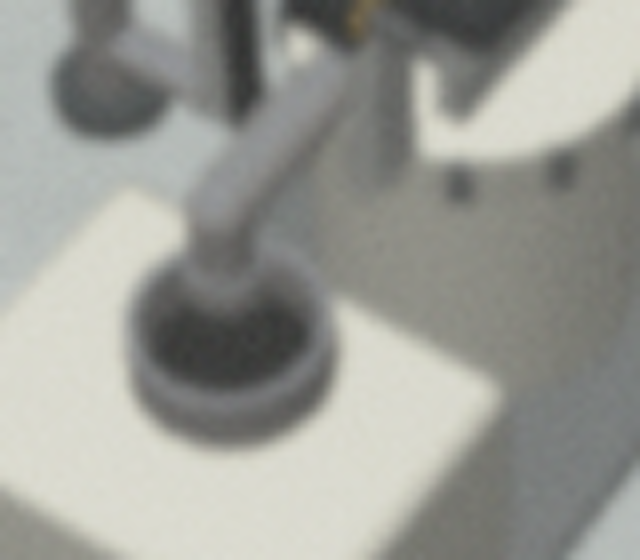

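drive_tool:
  steps:
    - {"delta_pos": [0, 0, 20], "yaw": 0, "hand": 60}
    - {"delta_pos": [0, 0, 35], "yaw": 0, "hand": 60}
    - {"delta_pos": [0, 0, 35], "yaw": 0, "hand": 60}
    - {"delta_pos": [-10, 28, 20], "yaw": -0.05, "hand": 60}
    - {"delta_pos": [-10, 28, 0], "yaw": -0.05, "hand": 60}

```text
clock: 7.77
eef_pos: [605.6, 73.3, 303.7]
eef_rot: [3.141, -0.007, 0.124]
wrist_force: [0.3, 0.2, 0.1]
finger_gap: 59.9
```

drive_tool:
  steps:
    - {"delta_pos": [-10, 28, 0], "yaw": -0.05, "hand": 60}
    - {"delta_pos": [-10, 28, 0], "yaw": -0.05, "hand": 60}
    - {"delta_pos": [-10, 28, 0], "yaw": 0, "hand": 60}
    - {"delta_pos": [-10, 28, 0], "yaw": 0, "hand": 60}
    - {"delta_pos": [-10, 28, 0], "yaw": 0, "hand": 60}

```text
clock: 8.18
eef_pos: [554.1, 214.8, 298.8]
eef_rot: [-3.141, -0.0, 0.028]
wrist_force: [0.0, -0.4, -0.1]
finger_gap: 60.5
```

```bash
python3 look.py 6 | head -1 | cut -c1-20
cat > meas.py <<'E'
from h import *
import sys
np.set_printoptions(precision=1,suppress=True)
for n,ax,f in(('top',(541.7,-3.6),(667.7,28.3)),('scene',(541.7,.8),(667,31.7))):
    c=load(f'pics/{n}{sys.argv[1]}.pkl');W=cloud(c);ax=np.array(ax);f=np.array(f)-ax
    a,Q,v=spout(W,ax);far=Q[(Q[:,:2]-ax)@v>60];d=far[:,:2].mean(0)-ax
    print(n,'filler',np.degrees(np.arctan2(f[1],f[0])),'spout',np.degrees(a),'outer',np.degrees(np.arctan2(d[1],d[0])),len(Q))
    t=near(W,482,392,50,121,150);
    if len(t)>10:
        m=t[:,:2].mean(0);v=np.linalg.svd(t[:,:2]-m,full_matrices=False)[2][0];print(' knob',len(t),m,t[:,2].mean(),np.degrees(np.arctan2(v[1],v[0])),cv2.minAreaRect(t[:,:2].astype(np.float32)))
    fr=c["frame"][:,:,::-1]
    fr=fr[300:370,410:490] if n=='scene' else fr[230:290,150:220]
    cv2.imwrite(f'pics/k{n}{sys.argv[1]}.png',cv2.resize(fr,None,fx=7,fy=7,interpolation=cv2.INTER_CUBIC))
E
python3 meas.py 6;python3 meas.py 0
```

```text
{'clock': 8.2833, 'j
top filler 14.207307052234606 spout 14.496439087046983 outer 14.560135275449232 353
 knob 145 [481.  390.6] 127.60790834540374 172.70929552916968 ((481.12066650390625, 391.1433410644531), (22.76227569580078, 61.05720520019531), 75.46198272705078)
scene filler 13.853190482083013 spout 15.115683139620971 outer 15.382735710854078 416
 knob 215 [482.9 395.3] 128.6391476281031 -6.705479232056025 ((480.4336853027344, 395.1453552246094), (63.84531784057617, 23.61439323425293), 2.4266114234924316)
top filler 14.207307052234606 spout -153.41329576209358 outer -153.4649647591683 375
 knob 145 [480.8 390.5] 127.64863233611585 173.32787640334618 ((480.79876708984375, 390.8632507324219), (22.84600067138672, 60.87643051147461), 82.51829528808594)
scene filler 13.853190482083013 spout -153.87046356482432 outer -154.25951894246936 334
 knob 214 [482.8 395.3] 128.52301223401517 -6.818872650179916 ((481.083740234375, 394.9360046386719), (63.55603790283203, 23.41970443725586), 2.2261335849761963)
```

View pics/top6.png

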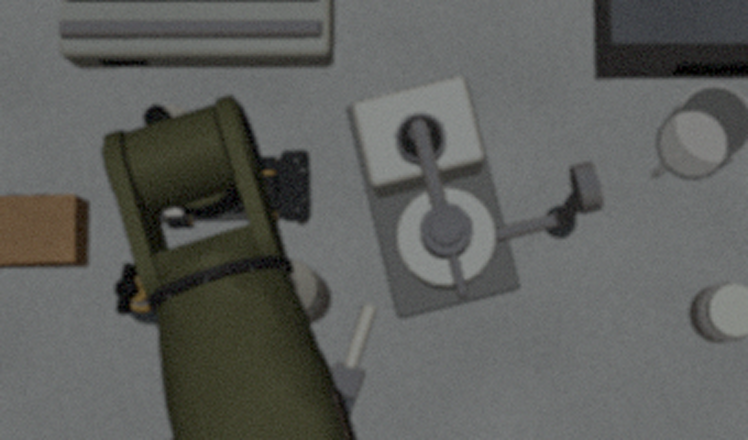

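View pics/scene6.png

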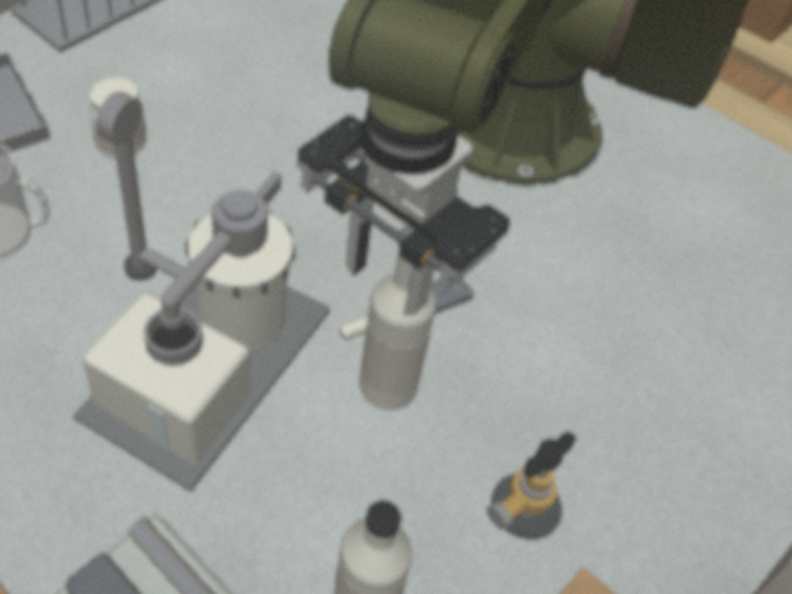

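```bash
python3 -c "
from h import *
a=cv2.imread('pics/ktop0.png');b=cv2.imread('pics/kscene0.png');h=max(len(a),len(b))
p=lambda x:cv2.copyMakeBorder(x,0,h-len(x),0,0,0)
m=np.hstack([p(a),p(b)]);cv2.imwrite('pics/kk.png',cv2.resize(m,(800,int(800*m.shape[0]/m.shape[1]))))"
```

```text
(no output)
```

View pics/kk.png

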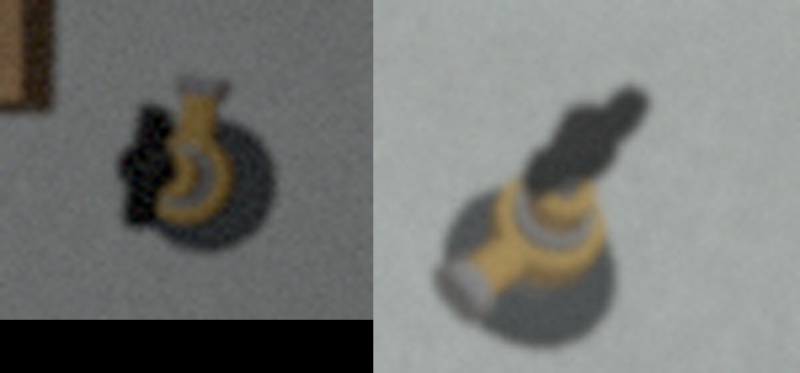

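drive_tool:
  steps:
    - {"delta_pos": [-12, 29, 0], "yaw": -0.05, "hand": 70}
    - {"delta_pos": [-12, 30, 0], "yaw": -0.05, "hand": 70}
    - {"delta_pos": [-12, 30, 0], "yaw": -0.058, "hand": 70}
    - {"delta_pos": [-12, 30, -10], "yaw": 0, "hand": 70}
    - {"delta_pos": [-12, 30, -20], "yaw": 0, "hand": 70}

```text
clock: 8.7
eef_pos: [495.1, 363.6, 270.6]
eef_rot: [-3.139, -0.004, -0.131]
wrist_force: [0.6, 0.4, -1.0]
finger_gap: 69.5
```

drive_tool:
  steps:
    - {"delta_pos": [-12, 29, -20], "yaw": 0, "hand": 70}
    - {"delta_pos": [0, 0, -30], "yaw": 0, "hand": 70}
    - {"delta_pos": [0, 0, -30], "yaw": 0, "hand": 70}
    - {"delta_pos": [0, 0, -8], "yaw": 0, "hand": 70}
    - {"delta_pos": [0, 0, 0], "yaw": 0, "hand": 70}

```text
clock: 9.12
eef_pos: [482.5, 390.5, 178.6]
eef_rot: [3.139, 0.003, -0.13]
wrist_force: [0.3, -0.2, 0.5]
finger_gap: 70.4
```

```bash
python3 look.py 7 |grep -o "'eef.*"; python3 meas.py 7
```

```text
'eef_pos': array([483.62110285, 391.30329824, 182.31622213]), 'eef_rot': array([-3.14042390e+00, -1.31476526e-03, -1.30803892e-01]), 'wrist_force': array([-0.09525504, -0.39133172,  0.05983449]), 'moment': array([ 0.0626015 , -0.02561912,  0.00422719]), 'finger_gap': 70.16633831074849}
top filler 14.207307052234606 spout 14.509999219541998 outer 14.605926487218296 354
scene filler 13.853190482083013 spout 15.177639229912314 outer 15.406891969915922 416
 knob 211 [483.  395.1] 128.67991443544014 -6.53705776546424 ((479.4321594238281, 394.7478332519531), (64.45953369140625, 24.039024353027344), 3.6330385208129883)
```

View pics/scene7.png

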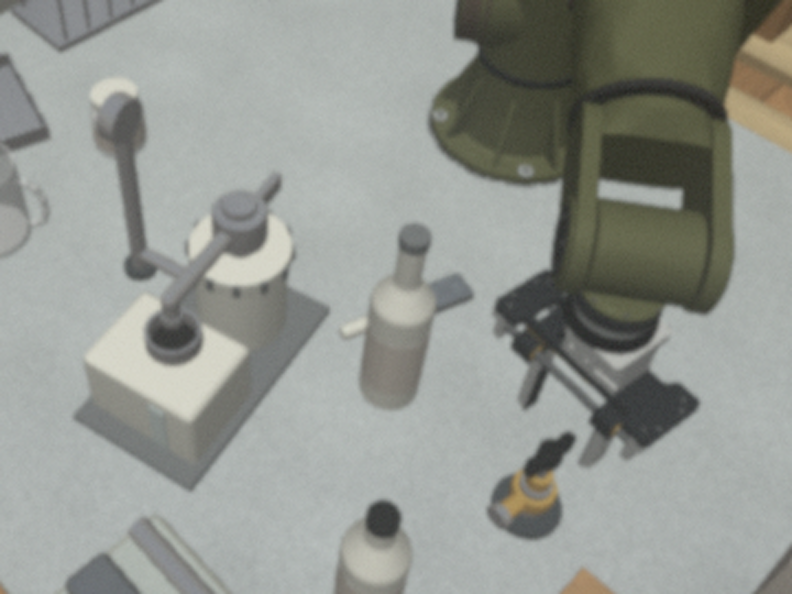

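drive_tool:
  steps:
    - {"delta_pos": [-1, 1, -30], "yaw": 0, "hand": 70}
    - {"delta_pos": [0, 1, -22], "yaw": 0, "hand": 60}
    - {"delta_pos": [0, 0, -12], "yaw": 0, "hand": 50}
    - {"delta_pos": [0, 0, 0], "yaw": 0, "hand": 36}
    - {"delta_pos": [0, 0, 0], "yaw": 0, "hand": 30}
  squeeze: 20

```text
clock: 9.63
eef_pos: [482.4, 393.6, 118.2]
eef_rot: [-3.141, -0.001, -0.13]
wrist_force: [-0.8, -0.2, -0.0]
finger_gap: 46.5
```

drive_tool:
  steps:
    - {"delta_pos": [0, 0, 0], "yaw": 0, "hand": 5}
    - {"delta_pos": [0, 0, 0], "yaw": 0, "hand": 5}
    - {"delta_pos": [0, 0, 0], "yaw": 0, "hand": 5}
    - {"delta_pos": [0, 0, 0], "yaw": 0, "hand": 5}
    - {"delta_pos": [0, 0, 0], "yaw": 0, "hand": 5}

```text
clock: 10.05
eef_pos: [482.1, 392.8, 117.9]
eef_rot: [3.141, -0.001, -0.13]
wrist_force: [-1.5, -8.5, 7.3]
finger_gap: 25.5
```

drive_tool:
  steps:
    - {"delta_pos": [0, -1, 0], "yaw": 0, "hand": 5}
    - {"delta_pos": [0, 0, 0], "yaw": 0, "hand": 5}
    - {"delta_pos": [0, 0, 0], "yaw": 0, "hand": 5}
  squeeze: 40

```text
clock: 10.3
eef_pos: [482.1, 392.6, 118.0]
eef_rot: [-3.141, -0.001, -0.13]
wrist_force: [-1.6, -3.4, 6.6]
finger_gap: 25.3
```

drive_tool:
  steps:
    - {"delta_pos": [0, 0, 0.2], "yaw": 0.1, "hand": 5}
    - {"delta_pos": [0, 0, 0.3], "yaw": 0.115, "hand": 5}
    - {"delta_pos": [0, 0, 0.3], "yaw": 0.115, "hand": 5}
    - {"delta_pos": [0, 0, 0.3], "yaw": 0.115, "hand": 5}
    - {"delta_pos": [0, 0, 0.3], "yaw": 0.115, "hand": 5}

```text
clock: 10.72
eef_pos: [482.0, 393.2, 119.4]
eef_rot: [-3.141, -0.002, 0.435]
wrist_force: [-1.8, 2.8, 6.3]
finger_gap: 25.3
```

```bash
python3 look.py 8 |grep -o "'eef.*"; python3 meas.py 8
```

```text
'eef_pos': array([481.99803151, 393.16907057, 119.40890451]), 'eef_rot': array([-3.14063637e+00, -2.11728336e-03,  4.35073135e-01]), 'wrist_force': array([-1.68432374,  2.18842515,  6.40040861]), 'moment': array([0.28778711, 0.34979408, 0.02801958]), 'finger_gap': 25.279704667869293}
top filler 14.207307052234606 spout 14.453847871477398 outer 14.528762981637023 352
scene filler 13.853190482083013 spout 15.153110040032827 outer 15.391319392489152 419
 knob 303 [485.5 397.1] 132.0093479310323 24.33560950677854 ((482.7729797363281, 395.2207336425781), (46.36279296875, 47.06682205200195), 69.6485366821289)
```

View pics/kscene8.png

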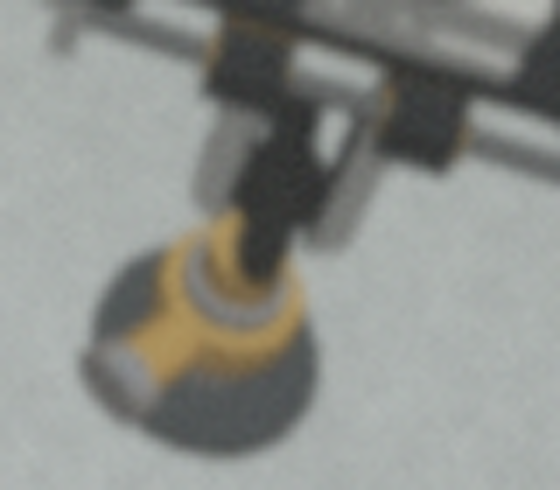

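drive_tool:
  steps:
    - {"delta_pos": [0, 0, 0.3], "yaw": 0.12, "hand": 5}
    - {"delta_pos": [0, 0, 0.3], "yaw": 0.12, "hand": 5}
    - {"delta_pos": [0, 0, 0.3], "yaw": 0.12, "hand": 5}
    - {"delta_pos": [0, 0, 0.3], "yaw": 0.12, "hand": 5}
    - {"delta_pos": [0, 0, 0.3], "yaw": 0.12, "hand": 5}

```text
clock: 11.23
eef_pos: [481.6, 393.6, 120.9]
eef_rot: [-3.141, -0.003, 1.036]
wrist_force: [-5.5, 4.7, 6.2]
finger_gap: 25.3
```

drive_tool:
  steps:
    - {"delta_pos": [0, 0, 0.3], "yaw": 0.12, "hand": 5}
    - {"delta_pos": [0, 0, 0.3], "yaw": 0.12, "hand": 5}
    - {"delta_pos": [0, 0, 0.3], "yaw": 0.12, "hand": 5}
    - {"delta_pos": [0, 0, 0.3], "yaw": 0.12, "hand": 5}
    - {"delta_pos": [0, 0, 0.3], "yaw": 0.12, "hand": 5}

```text
clock: 11.65
eef_pos: [481.0, 393.8, 122.4]
eef_rot: [-3.141, -0.002, 1.636]
wrist_force: [-9.3, 5.5, 8.6]
finger_gap: 24.8
```

drive_tool:
  steps:
    - {"delta_pos": [0, 0, 0.3], "yaw": 0.12, "hand": 5}
    - {"delta_pos": [0, 0, 0.3], "yaw": 0.12, "hand": 5}
    - {"delta_pos": [0, 0, 0.3], "yaw": 0.12, "hand": 5}
    - {"delta_pos": [0, 0, 0.3], "yaw": 0.12, "hand": 5}
    - {"delta_pos": [0, 0, 0.3], "yaw": 0.12, "hand": 5}

```text
clock: 12.07
eef_pos: [480.5, 393.5, 123.8]
eef_rot: [-3.141, -0.002, 2.236]
wrist_force: [-13.0, 1.9, 11.2]
finger_gap: 25.4
```

```bash
python3 look.py 9 |grep -o "'eef.*"; python3 meas.py 9
```

```text
'eef_pos': array([480.50052275, 393.52941038, 123.86450745]), 'eef_rot': array([-3.14117698e+00, -2.18209393e-03,  2.23591616e+00]), 'wrist_force': array([-12.12508294,   2.05534538,  10.79963004]), 'moment': array([0.34180489, 2.32640209, 0.01401811]), 'finger_gap': 25.275762638535188}
top filler 14.207307052234606 spout 14.501966543032413 outer 14.56536261136652 352
 knob 28 [496.6 370.3] 131.2094799418002 -161.92157900612906 ((497.0906677246094, 371.1164855957031), (13.780431747436523, 12.480496406555176), 27.262725830078125)
scene filler 13.853190482083013 spout 15.113108349183962 outer 15.356418528049176 420
 knob 90 [494.4 380. ] 131.28808848577245 126.90941073077381 ((489.2279052734375, 376.2655029296875), (24.012508392333984, 23.789228439331055), 35.85261535644531)
```

View pics/kscene9.png

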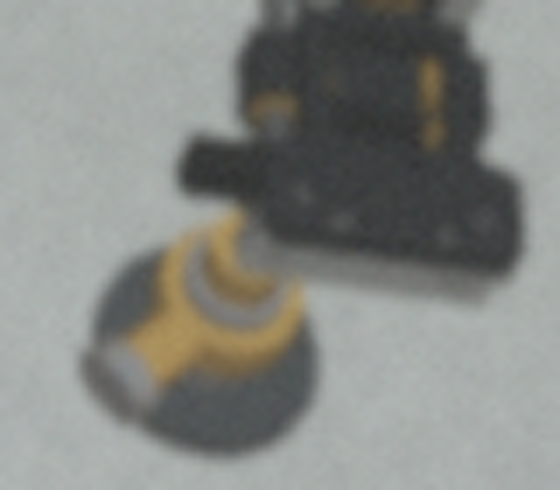

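drive_tool:
  steps:
    - {"delta_pos": [-0.6, 0, 0.2], "yaw": 0.12, "hand": 5}
    - {"delta_pos": [-0.6, 0, 0.2], "yaw": 0.12, "hand": 5}
    - {"delta_pos": [0, 0, 0.2], "yaw": 0.12, "hand": 5}
    - {"delta_pos": [0, 0, 0.3], "yaw": 0.12, "hand": 5}
    - {"delta_pos": [0, 0, 0.3], "yaw": 0.12, "hand": 5}

```text
clock: 12.58
eef_pos: [480.0, 393.1, 125.3]
eef_rot: [3.141, -0.0, 2.836]
wrist_force: [-9.8, -1.6, 11.5]
finger_gap: 25.3
```

drive_tool:
  steps:
    - {"delta_pos": [0, 0, 0.3], "yaw": 0.12, "hand": 5}
    - {"delta_pos": [0, 0, 0.3], "yaw": 0.12, "hand": 5}
    - {"delta_pos": [0, 0, 0.3], "yaw": 0.12, "hand": 5}
    - {"delta_pos": [0, 0, 0.3], "yaw": 0.12, "hand": 5}
    - {"delta_pos": [0, 0, 0.3], "yaw": 0.12, "hand": 5}

```text
clock: 13.0
eef_pos: [480.1, 392.5, 126.8]
eef_rot: [3.141, -0.0, -2.847]
wrist_force: [-9.2, -5.9, 13.9]
finger_gap: 25.4
```

drive_tool:
  steps:
    - {"delta_pos": [0, 0, 0], "yaw": 0, "hand": 5}
    - {"delta_pos": [0, 0, 0], "yaw": 0, "hand": 70}
    - {"delta_pos": [0, 0, 0], "yaw": 0, "hand": 70}
    - {"delta_pos": [0, 0, 0], "yaw": 0, "hand": 70}
    - {"delta_pos": [0, 0, 0], "yaw": 0, "hand": 70}

```text
clock: 13.42
eef_pos: [480.6, 392.5, 125.2]
eef_rot: [-3.142, 0.0, -2.854]
wrist_force: [-1.1, 0.6, 0.5]
finger_gap: 48.6
```

drive_tool:
  steps:
    - {"delta_pos": [0, 0, 0], "yaw": 0, "hand": 70}
    - {"delta_pos": [0, 0, 15], "yaw": 0, "hand": 70}
    - {"delta_pos": [0, 0, 30], "yaw": 0, "hand": 70}
    - {"delta_pos": [0, 0, 35], "yaw": 0, "hand": 70}
    - {"delta_pos": [0, 0, 35], "yaw": 0, "hand": 70}

```text
clock: 13.83
eef_pos: [480.3, 392.2, 241.3]
eef_rot: [-3.141, -0.001, -2.854]
wrist_force: [-0.2, 0.1, -0.3]
finger_gap: 69.9
```

drive_tool:
  steps:
    - {"delta_pos": [-25, 15, 30], "yaw": 0, "hand": 70}
    - {"delta_pos": [-25, 15, 30], "yaw": 0, "hand": 70}
    - {"delta_pos": [-25, 15, 0], "yaw": 0, "hand": 70}
    - {"delta_pos": [-25, 15, 0], "yaw": 0, "hand": 70}
    - {"delta_pos": [-10, 5, 0], "yaw": 0, "hand": 70}

```text
clock: 14.25
eef_pos: [368.2, 458.9, 300.5]
eef_rot: [3.141, 0.0, -2.851]
wrist_force: [0.8, 0.2, -0.5]
finger_gap: 70.0
```

drive_tool:
  steps:
    - {"delta_pos": [0, 0, 0], "yaw": 0, "hand": 70}
    - {"delta_pos": [0, 0, 0], "yaw": 0, "hand": 70}
    - {"delta_pos": [0, 0, 0], "yaw": 0, "hand": 70}

```text
clock: 14.5
eef_pos: [371.8, 456.7, 299.7]
eef_rot: [-3.141, -0.0, -2.854]
wrist_force: [1.3, -0.3, 0.1]
finger_gap: 70.0
```

```bash
python3 look.py A |grep -o "'eef.*"; python3 meas.py A; python3 noz.py A
```

```text
'eef_pos': array([371.85505027, 456.67974802, 299.66227715]), 'eef_rot': array([-3.14121688e+00, -3.73092599e-04, -2.85488617e+00]), 'wrist_force': array([-0.24445138, -0.69897389,  1.04060703]), 'moment': array([ 0.01522315, -0.12672131, -0.01696237]), 'finger_gap': 70.15717853679404}
top filler 14.207307052234606 spout 14.47775635295111 outer 14.554177467302564 351
 knob 169 [480.6 389.6] 135.7226679266705 -162.41516983200188 ((481.90625, 391.1449890136719), (63.98514938354492, 23.332204818725586), 28.231422424316406)
scene filler 13.853190482083013 spout 15.128996281056706 outer 15.385112460876655 414
 knob 234 [484.8 395.9] 136.62399712752614 17.07176891016981 ((481.5237121582031, 394.40460205078125), (61.34458923339844, 25.374353408813477), 4.263198375701904)
filler dir 13.853190482083013
239
150 34 [670.3  38.3 158.7] [655.7  27.5 150.1] [678.   44.1 164.9] ang 16.33746693347059 [11.3 19.1]
165 50 [670.3  36.8 170.9] [654.9  23.1 165.2] [678.9  43.1 179.8] ang 15.671050540942918 [10.3 18.8]
180 47 [662.4  36.5 187.5] [637.   26.8 180.7] [676.2  41.8 192. ] ang 16.609515061756728 [11.5 18.8]
192 108 [655.6  30.4 196.5] [636.8  17.4 192. ] [674.7  41.3 200.7] ang 14.575738873108257 [10.5 18.5]
```

View pics/sceneA.png

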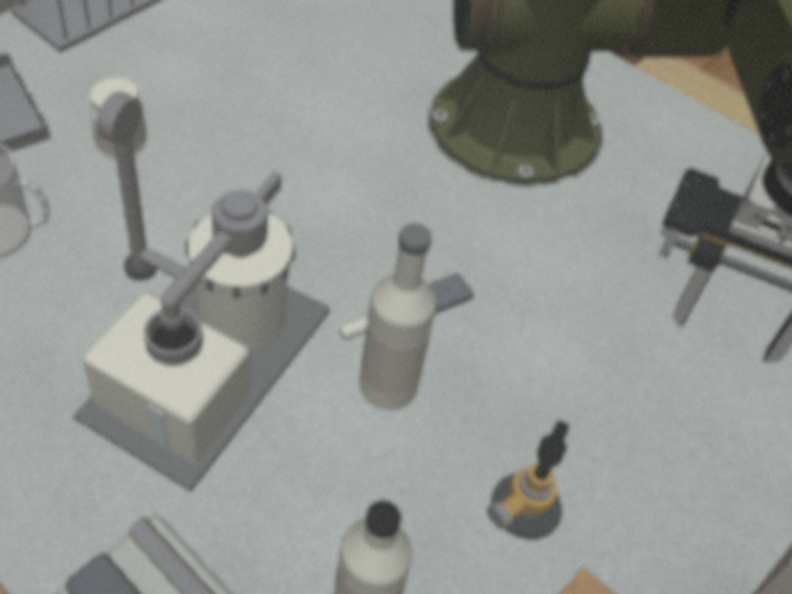

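View pics/topA.png

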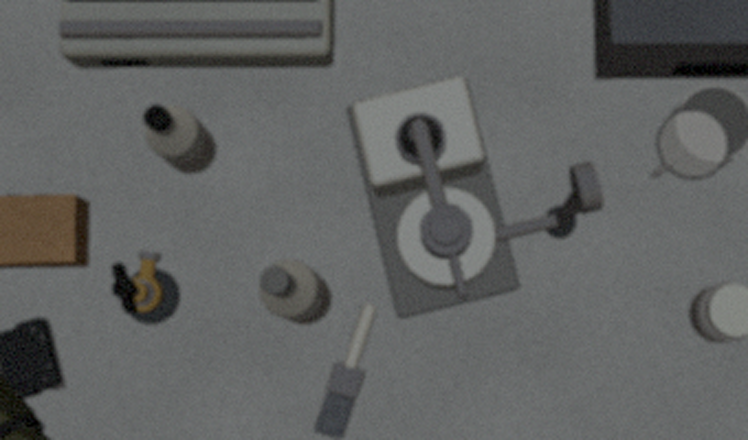

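View pics/nzA.png

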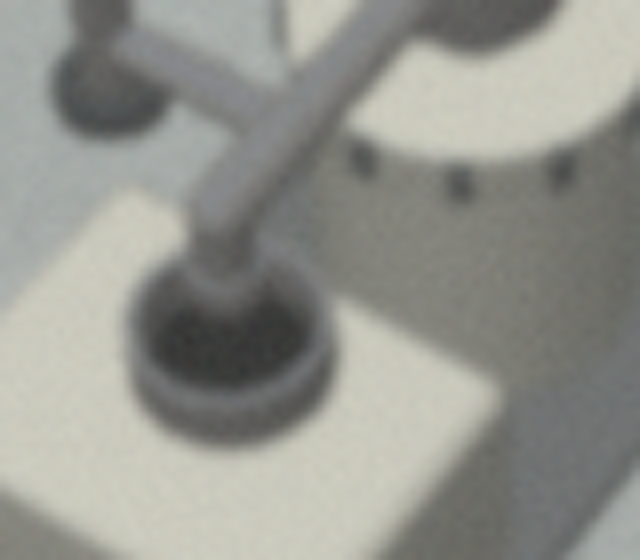

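Run:
```python
from cell import manip
print(manip.sign_off())
```

```text
the job is handed in; nothing more can be done
None
```

The spout nozzle hangs over the filler neck, the feed valve is open about 3.57 rad (just over half a turn), and the job is handed in at about 14.6 s.

- **Spout:** I gripped the spout and screwed it clockwise about 192°. The last pictures put it 0.3° (top camera) to 1.3° (scene camera) short of the filler direction. That is about 1 to 3 mm at the nozzle, in a 54 mm opening, and not past the neck. The two cameras disagreed by about 4 mm in y, so I compared the spout with the filler within each camera.
- **Valve:** I gripped the knob's hub and turned it anticlockwise. The bar's measured direction changed by about 204°, matching the wrist's turn. The knob rose about 8 mm, against an expected 9 mm.
- **Surroundings:** The gauge and, in the cropped views I checked, the bystanders look to be where they started. I judged that by eye. The last views did not cover the tray or all of the cardboard box, and the path did not go near either.
- **Forces:** Wrist force readings at the end of each move stayed under about 18 N. The gripper ended open and clear of everything.

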